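Rack the chamfered locating pins

TASK

Put the two loose pins with a chamfered top end into the two empty bores of the grey rack, one in each, fully home and upright with the chamfered end up, like the pin already racked there. Leave the loose pin with the square-cut end standing where it is.

Things in the scene. Friction and masses are not known exactly. Their poses are not given: they have to be found in the camera images.
- pin_a_center (a point): plain aluminium locating pin, 26 mm in diameter and 95 mm long, standing upright and loose on the worktop, about 0.12 kg. Its top end is chamfered: a 12 mm high cone from 26 to 9 mm across; its foot is flat. This point is its centre on its axis, 47.5 mm above its foot; z points along the pin to the chamfered end. One of the two loose pins to be racked; either pin may go into either empty bore.
- pin_b_center (a point): plain aluminium locating pin, 26 mm in diameter and 95 mm long, standing upright and loose on the worktop, about 0.12 kg. Its top end is chamfered: a 12 mm high cone from 26 to 9 mm across; its foot is flat. This point is its centre on its axis, 47.5 mm above its foot; z points along the pin to the chamfered end. The other of the two loose pins to be racked.
- pin_sq_center (a point): plain aluminium locating pin, 26 mm in diameter and 95 mm long, standing upright and loose on the worktop, about 0.12 kg. Both its ends are cut square (no chamfer). It stays where it is. This point is its centre on its axis, 47.5 mm above its foot; z points up along the pin.
- rack: grey plastic block fixed to the worktop, 75 mm (x) by 205 mm (y) by 33 mm high; origin: centre of its underside, z up. Three upright bores in a row along its y, each 34 mm wide, 25 mm deep, floor 8 mm above the worktop. The bore at y = +65 mm holds a fixed chamfered pin; those at y = 0 and -65 mm are empty. A pin fully home has its centre 55.5 mm above the worktop, 70 mm of it above the block.

How it is judged:
By the outcome, as a careful person would: the job done as asked, in the order asked, and still so for the second after the job is handed in, with the robot touching nothing.
It also fails if it takes over 64 s, if anything falls off the work surface, if the arm or the gripper's body presses on something with over 40 N, if the wrist force passes 120 N, or if a joint passes its speed limit or range.

ROBOT

A 7-joint arm with a two-finger parallel gripper is mounted at the origin on a cart in front of the work surface, level with it; the furniture and walls round the work are solid. World frame = base frame: x ahead of the robot, y to its left, z up, the work surface at z = 0. Lengths are in m, angles in rad, forces in N, time in s.
With the tool pointing down it reaches from about 0.4 to 0.875 m from the base axis. Payload 6.5 kg.
Tool frame: the origin (TCP) lies at the very end of the fingers, on their centre line; the grasp point (between the pads) lies 19 mm behind it; z points along the fingers, x is the direction in which the jaws open and shut, and the axes are right-handed (so a half turn about z gives the same grasp; the last joint's range is limited). The gripper opens to 85 mm and grips with 20 to 120 N. Pads are 22 mm wide; open, the fingers measure 114 mm over their backs; the gripper's body (76 mm by 85 mm) begins 54 mm behind the grasp point. The pads swing forward as they close: fully open they stand 13 mm farther back than shut.
Start: joints at [-0.066, 0.536, -0.004, 1.538, 0.003, 1.067, -0.071], TCP at [0.65, 0, 0.231] pointing down, gripper open.
Joint ranges: [-2.7, 2.7], [-0.37, 2.16], [-1.27, 1.26], [0.24, 2.4], [-1.31, 4.45], [0.19, 1.91], [-2.76, 2.76]. Speed limits (rad/s): [2.39, 2.39, 3.14, 3.14, 3.14, 3.14, 3.14].

INTERFACE

Orientations are given as a unit quaternion [w, x, y, z].
In Python, from station import sensors, eyes, robot, trace gives the robot as it stands. The module is installed in compiled form; this text tells all that it offers.
- The arm moves only by the shell command python3 -m inch 'ROWS'. ROWS is JSON, a list of rows, each an object with "offset": the shift along the tool's x, y, z in mm, a list of three; "twist": the turn, a rotation vector about the tool's x, y, z in rad, a list of three; "jaw": the opening, from -1 (shut) to 1 (fully open). A call has 1 to 10 rows; each row is the pose to reach, as a shift and turn from the pose commanded when the call began, along the tool's axes at that moment; what a row does not reach only later rows make up. A row lasts 1/8 s, in which the tool goes at most 62.5 mm and 10.7 degrees, less where a joint would pass 70% of its speed; a pose out of reach is approached as far as the arm can. A call with a gripper value outside its range is refused whole. The fingers move at their own pace and stop on an object; the grip force is fixed at half the most. Time passes only in rows, so rows that repeat a pose let the fingers close. It gives the time, the measured TCP pose, the force and the opening at its end, in the units of the state.
- sensors.observe(): the state, without advancing time (a new reading comes with each control period).
- eyes.grab_frame(name): name is "scene" or "side" or "wrist"; returns a dict with "frame" (384x512x3 uint8, red, green, blue), "z_map" (384x512 float32, m along the optical axis (not along the pixel's ray), 0 where there is no reading), "intrinsics" (3x3 intrinsics, pixels), "k1" (the pictures are not rectified: a ray, as slopes to the right and down, at radius r is drawn at 1 + k1 r^2 times it, then the intrinsics apply), "camera_from_world" (4x4, takes a point from world to camera coordinates). Camera axes: x right, y up, looking along -z (the intrinsics and any distortion apply to the point x, -y, -z); pixel columns grow to the right and rows downward; lengths in m; the calibration is good to about 2 mm. A picture is of the moment at which its call begins.
- robot.job_done(): hands the job in, once; it reports no verdict.
Trained networks look in a picture, given as the dict that the camera call returned (one of the last four; its "shot" number tells which), for a name from the list of things; names that differ only in an ending like _2 or _b are one class to them, and where a whole thing is asked for, a point or a joint stands for the part that bears it (a point fixed in the world has none). Each returns a list of dicts, best first, with "score" (0 to 1); they miss things now and then, are a little off and sometimes report something else, mostly with a low value. They report only what shows in the picture. A call takes as long as a camera call.
- trace(picture, target): "pixels" (384x512 bool, what is visible of it) and "rect" ([left, top, right, bottom] in pixels, round what is visible of it).
The state is a dict: "t": time; "joints": joint angles; "qd": joint speeds; "joint_efforts": joint torques, N m; "tcp_pos": TCP position; "eef_rot": TCP orientation; "wrist_force": force on the tool from outside, world axes, zero at the start; "torque": the same for the moment, N m; "grip_width": finger opening in m.
Only numpy, scipy, OpenCV 4.12 (cv2) and the standard library are available. Lean on these libraries where they do the work, as an engineer would, in place of code of your own. Each camera call takes 0.05 s, during which the arm holds its last target. There are 200 camera calls.

## Working session

There is one attempt and no reset: what is moved stays moved. The work goes in short steps, Python scripts to look and compute and a shell command to move; the robot and the scene stay as the last step left them, time stands still between calls to the robot, and variables do not carry over. Pictures are saved under pics/ and viewed, about 8 in all and at most 12, crops included, and the job is handed in when it is done.

```bash
mkdir -p pics; cat > h.py <<'E'
import numpy as np, cv2
from station import sensors, eyes, robot, trace
def pts(f):
    "world point per pixel (HxWx3), nan where no depth"
    K=np.array(f["intrinsics"]);z=f["z_map"];h,w=z.shape
    u,v=np.meshgrid(np.arange(w),np.arange(h))
    p=np.stack([u,v],-1).reshape(-1,1,2).astype(float)
    s=cv2.undistortPoints(p,K,np.array([f["k1"],0,0,0,0.])).reshape(h,w,2)
    c=np.stack([s[...,0]*z,-s[...,1]*z,-z,np.ones_like(z)],-1)
    W=c@np.linalg.inv(np.array(f["camera_from_world"])).T
    W=W[...,:3];W[z<=0]=np.nan
    return W
def save(f,n): cv2.imwrite("pics/"+n,f["frame"][...,::-1])
E
python3 - <<'E'
from h import *
print(sensors.observe())
ims=[]
for n in ["scene","side"]:
    f=eyes.grab_frame(n);W=pts(f);ims.append(f["frame"])
    for t in ["pin_a_center","pin_sq_center","rack"]:
        for r in trace(f,t):
            P=W[r["pixels"]];P=P[~np.isnan(P[:,0])]
            print(n,t,round(r["score"],2),np.round(r["rect"]),len(P))
            if len(P): 
                print("   med",np.median(P,0).round(3),"p2",np.percentile(P,2,0).round(3),"p98",np.percentile(P,98,0).round(3))
                T=P[P[:,2]>.06]
                if len(T)>5: print("   top med",np.median(T,0).round(3), "mid xy", ((T.max(0)+T.min(0))/2).round(3))
a=np.vstack(ims);a=cv2.resize(a,(400*2,600*2)) if 0 else a
save({"frame":ims[0]},"s1.png");save({"frame":ims[1]},"s2.png")
E
```

```text
{'t': 0.0, 'joints': array([-0.06619902,  0.53717726, -0.00444749,  1.53889662,  0.00259214,
        1.06729895, -0.07113235]), 'qd': array([-0.00176681, -0.00080443, -0.00035058,  0.00089554, -0.00106389,
        0.00018434, -0.00041287]), 'joint_efforts': array([-4.51575825e-04, -5.83398092e+01,  1.04865700e+00, -2.59097242e+01,
        1.23920938e-02,  9.44124302e-03, -7.87308863e-06]), 'tcp_pos': array([ 6.49352253e-01, -1.23634753e-05,  2.30396655e-01]), 'eef_rot': array([ 5.93275282e-05,  9.99999604e-01,  7.12404401e-05, -8.85225138e-04]), 'wrist_force': array([-0.29355719, -0.64878554, -0.2855514 ]), 'torque': array([ 0.015265  , -0.01698158, -0.00913193]), 'grip_width': 0.08538854940259942}
scene pin_a_center 0.61 [202. 192. 222. 226.] 321
   med [0.533 0.336 0.057] p2 [0.527 0.324 0.007] p98 [0.547 0.341 0.093]
   top med [0.533 0.336 0.08 ] mid xy [0.537 0.332 0.077]
scene pin_sq_center 0.94 [182. 210. 197. 249.] 456
   med [0.532 0.412 0.063] p2 [0.526 0.394 0.002] p98 [0.55  0.418 0.096]
   top med [0.534 0.41  0.089] mid xy [0.539 0.406 0.079]
side pin_a_center 0.78 [206. 195. 218. 231.] 406
   med [0.534 0.338 0.052] p2 [0.528 0.323 0.003] p98 [0.548 0.342 0.093]
   top med [0.535 0.336 0.078] mid xy [0.539 0.332 0.078]
side pin_sq_center 0.81 [185. 207. 201. 252.] 527
   med [0.533 0.415 0.055] p2 [0.526 0.4   0.002] p98 [0.549 0.42  0.096]
   top med [0.534 0.415 0.083] mid xy [0.538 0.407 0.078]
side rack 0.59 [248. 196. 314. 254.] 2208
   med [0.4   0.297 0.032] p2 [0.371 0.138 0.001] p98 [0.443 0.339 0.093]
   top med [0.404 0.309 0.082] mid xy [0.407 0.305 0.082]
```

View pics/s1.png

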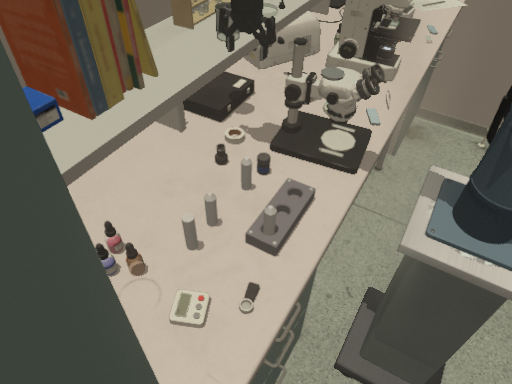

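View pics/s2.png

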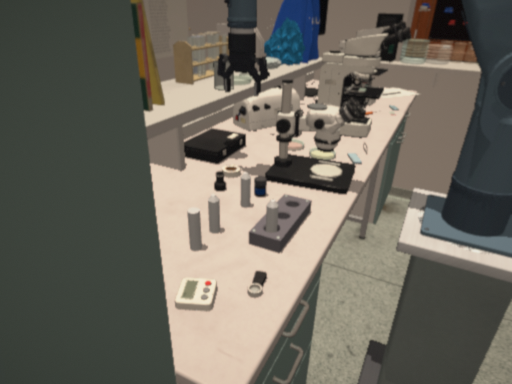

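The scene and side views show three loose pins. In the scene view they are at (246,173), (210,208) and (190,232). The nearest looks square-cut. The rack is at (282,215), with its fixed pin at (269,220). Next I'll fit the geometry and check the tops.

```bash
cat >> h.py <<'E'
from scipy.optimize import least_squares
def axis(P,xy0,R=.013,zlo=.008,zhi=.08,reach=.022):
    xy=np.array(xy0,float)
    for _ in range(4):
        Q=P[(np.hypot(*(P[:,:2]-xy).T)<reach)&(P[:,2]>zlo)&(P[:,2]<zhi)]
        if len(Q)<15: return None,len(Q),0
        s=least_squares(lambda c:np.hypot(*(Q[:,:2]-c).T)-R,xy,loss="soft_l1",f_scale=.002);xy=s.x
    return xy,len(Q),np.median(abs(s.fun))
E
python3 - <<'E'
from h import *
crops=[]
for n,(r0,r1,c0,c1) in dict(scene=(145,265,170,320),side=(160,270,170,320)).items():
    f=eyes.grab_frame(n);W=pts(f);P=W.reshape(-1,3);P=P[~np.isnan(P[:,0])]
    m=(P[:,0]>.3)&(P[:,0]<.62)&(P[:,1]>.05)&(P[:,1]<.5)
    P=P[m]
    print(n,"table z",np.median(P[(abs(P[:,2])<.015)][:,2]).round(4))
    px={"scene":[(246,173),(210,208),(190,232),(269,218)],"side":[(245,190),(214,215),(194,230),(272,217)]}[n]
    for u,v in px:
        g=W[v,u]
        a,k,e=axis(P,g[:2]+[.006,-.003] if 0 else g[:2],zlo=.04 if (u,v)==px[3] else .008)
        if a is None: print(u,v,g,k);continue
        Q=P[np.hypot(*(P[:,:2]-a).T)<.016]
        print((u,v),g.round(3),"axis",a.round(4),k,"err",e.round(4),"ztop",np.percentile(Q[:,2],99).round(4))
    T=P[(P[:,2]>.027)&(P[:,2]<.039)&(P[:,0]<.5)&(P[:,1]<.4)]
    rc=cv2.minAreaRect((T[:,:2]*1000).astype(np.float32));print("rack top",rc,np.median(T[:,2]).round(4),len(T))
    crops.append(cv2.resize(f["frame"][r0:r1,c0:c1],None,fx=5 if 0 else 2.6,fy=2.6,interpolation=cv2.INTER_CUBIC))
w=min(c.shape[1] for c in crops)
im=np.hstack([c[:286,:w] for c in crops]);print(im.shape);save({"frame":im},"c1.png")
E
```

```text
scene table z -0.0006
(246, 173) [0.528 0.197 0.057] axis [0.5337 0.1864] 218 err 0.0007 ztop 0.0932
(210, 208) [0.534 0.339 0.061] axis [0.5266 0.3455] 229 err 0.0024 ztop 0.089
(190, 232) [0.531 0.413 0.059] axis [0.5391 0.4047] 267 err 0.0004 ztop 0.0964
(269, 218) [0.403 0.312 0.08 ] axis [0.3976 0.3192] 133 err 0.0026 ztop 0.0982
rack top ((407.5825500488281, 234.82400512695312), (75.49874877929688, 206.47967529296875), 0.4541405737400055) 0.0317 1725
side table z -0.0001
(245, 190) [0.53  0.197 0.052] axis [0.5353 0.1867] 236 err 0.0007 ztop 0.0944
(214, 215) [0.533 0.339 0.05 ] axis [0.528  0.3471] 288 err 0.0024 ztop 0.0884
(194, 230) [0.533 0.417 0.054] axis [0.5254 0.4239] 323 err 0.0025 ztop 0.0953
(272, 217) [0.402 0.312 0.069] axis [0.3966 0.3192] 166 err 0.0026 ztop 0.099
rack top ((408.98980712890625, 235.5288543701172), (76.04145812988281, 208.09994506835938), 0.4797372817993164) 0.0325 1162
(286, 780, 3)
```

View pics/c1.png

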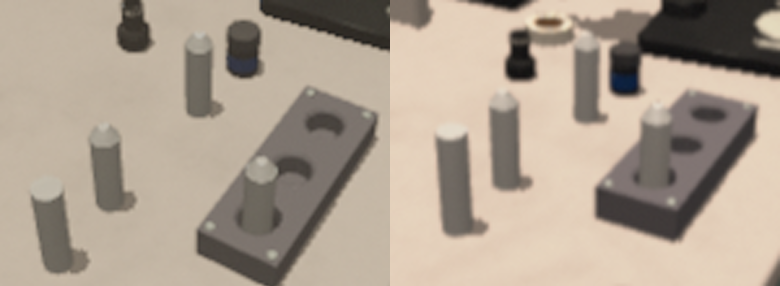

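The crop settles it: the leftmost pin (scene (190,232)) has a flat top, so it is the square one. The other two loose pins are chamfered. Some of the circle fits landed on the wrong side of the pin, so I'll refit from a start behind the visible surface and list the nearby obstacles.

```bash
python3 - <<'E'
from h import *
for n in ["scene","side"]:
    f=eyes.grab_frame(n);W=pts(f);P=W.reshape(-1,3);P=P[~np.isnan(P[:,0])]
    P=P[(P[:,0]>.3)&(P[:,0]<.68)&(P[:,1]>.0)&(P[:,1]<.5)]
    for k,g,z in [("b",(.535,.187),.008),("a",(.541,.330),.008),("sq",(.539,.405),.008),("fix",(.408,.300),.04)]:
        a,c,e=axis(P,g,zlo=z);print(n,k,a.round(4),c,e.round(4))
    for g in [(.534,.187),(.541,.331)]:
        d=P[(P[:,2]>.02)&(P[:,2]<.25)];r=np.hypot(*(d[:,:2]-g).T);d=d[(r>.03)&(r<.11)&(d[:,0]>.455)]
        vals,cn=np.unique((d*[50,50,50]).round()/50,axis=0,return_counts=True)
        print("near",g,[(tuple(v.round(2)),int(k)) for v,k in zip(vals,cn) if k>8])
E
```

```text
scene b [0.5338 0.1863] 220 0.0006
scene a [0.5401 0.3271] 244 0.0007
scene sq [0.5391 0.4047] 266 0.0004
scene fix [0.408  0.2989] 142 0.0005
near (0.534, 0.187) [((np.float64(0.52), np.float64(0.1), np.float64(0.04)), 19), ((np.float64(0.52), np.float64(0.12), np.float64(0.02)), 29), ((np.float64(0.52), np.float64(0.12), np.float64(0.04)), 80), ((np.float64(0.54), np.float64(0.1), np.float64(0.04)), 14), ((np.float64(0.54), np.float64(0.12), np.float64(0.04)), 29), ((np.float64(0.64), np.float64(0.14), np.float64(0.02)), 15), ((np.float64(0.64), np.float64(0.14), np.float64(0.04)), 20)]
near (0.541, 0.331) [((np.float64(0.52), np.float64(0.4), np.float64(0.02)), 11), ((np.float64(0.52), np.float64(0.4), np.float64(0.04)), 22), ((np.float64(0.52), np.float64(0.4), np.float64(0.06)), 21), ((np.float64(0.52), np.float64(0.4), np.float64(0.08)), 27), ((np.float64(0.52), np.float64(0.4), np.float64(0.1)), 13), ((np.float64(0.52), np.float64(0.42), np.float64(0.04)), 14), ((np.float64(0.52), np.float64(0.42), np.float64(0.06)), 14), ((np.float64(0.52), np.float64(0.42), np.float64(0.08))
[... 1026 characters left out ...]
np.float64(0.04)), 19), ((np.float64(0.52), np.float64(0.4), np.float64(0.06)), 25), ((np.float64(0.52), np.float64(0.4), np.float64(0.08)), 21), ((np.float64(0.52), np.float64(0.42), np.float64(0.04)), 20), ((np.float64(0.52), np.float64(0.42), np.float64(0.06)), 16), ((np.float64(0.52), np.float64(0.42), np.float64(0.08)), 17), ((np.float64(0.54), np.float64(0.4), np.float64(0.1)), 33), ((np.float64(0.54), np.float64(0.42), np.float64(0.02)), 31), ((np.float64(0.54), np.float64(0.42), np.float64(0.04)), 56), ((np.float64(0.54), np.float64(0.42), np.float64(0.06)), 64), ((np.float64(0.54), np.float64(0.42), np.float64(0.08)), 65), ((np.float64(0.54), np.float64(0.42), np.float64(0.1)), 33)]
```

Both cameras agree: pin b at (0.5345, 0.1865), pin a at (0.5405, 0.328), and the fixed pin at (0.408, 0.299). With the rack centre at (0.408, 0.235), the empty bores are at (0.408, 0.2345) and (0.408, 0.1695). I'll move above pin b.

```bash
python3 -m inch '[{"offset":[-30,-50,0],"twist":[0,0,0],"jaw":1},{"offset":[-60,-100,0],"twist":[0,0,0],"jaw":1},{"offset":[-90,-145,0],"twist":[0,0,0],"jaw":1},{"offset":[-115,-186,0],"twist":[0,0,0],"jaw":1},{"offset":[-115,-186,0],"twist":[0,0,0],"jaw":1},{"offset":[-115,-186,0],"twist":[0,0,0],"jaw":1},{"offset":[-115,-186,0],"twist":[0,0,0],"jaw":1}]'
python3 - <<'E'
from h import *
f=eyes.grab_frame("wrist");W=pts(f);save(f,"w1.png")
P=W.reshape(-1,3);P=P[~np.isnan(P[:,0])]
print(axis(P,(.5345,.1865)))
Q=P[np.hypot(*(P[:,:2]-[.5345,.1865]).T)<.03];Q=Q[Q[:,2]>.082];print(len(Q),Q.mean(0),((Q.max(0)+Q.min(0))/2))
E
```

```text
t: 1.48
tcp_pos: [0.5358, 0.1843, 0.2313]
eef_rot: [0.0, 1.0, -0.001, 0.0]
wrist_force: [-0.8, 0.3, -0.2]
grip_width: 0.0854
(array([0.53479059, 0.1864377 ]), 282, np.float64(0.00012754671807348444))
7874 [0.53417619 0.19705182 0.30181253] [0.53496442 0.19004806 0.20442621]
```

View pics/w1.png

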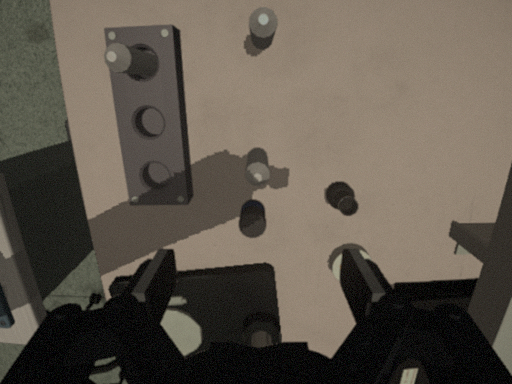

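The wrist view shows pin b at (258,172), with the jar below it at (252,218), clear of the fingers. The rack bores are at (150,122) and (158,175). The fit gives b at (0.5348, 0.1864), which matches. I'll descend and grip.

```bash
python3 -m inch '[{"offset":[-1,-2,40],"twist":[0,0,0],"jaw":1},{"offset":[-1,-2,80],"twist":[0,0,0],"jaw":1},{"offset":[-1,-2,115],"twist":[0,0,0],"jaw":1},{"offset":[-1,-2,145],"twist":[0,0,0],"jaw":1},{"offset":[-1,-2,170],"twist":[0,0,0],"jaw":1},{"offset":[-1,-2,185],"twist":[0,0,0],"jaw":1},{"offset":[-1,-2,185],"twist":[0,0,0],"jaw":1},{"offset":[-1,-2,185],"twist":[0,0,0],"jaw":1}]'; python3 -m inch '[{"offset":[0,0,0],"twist":[0,0,0],"jaw":-1},{"offset":[0,0,0],"twist":[0,0,0],"jaw":-1},{"offset":[0,0,0],"twist":[0,0,0],"jaw":-1},{"offset":[0,0,0],"twist":[0,0,0],"jaw":-1},{"offset":[0,0,0],"twist":[0,0,0],"jaw":-1},{"offset":[0,0,0],"twist":[0,0,0],"jaw":-1},{"offset":[0,0,0],"twist":[0,0,0],"jaw":-1},{"offset":[0,0,0],"twist":[0,0,0],"jaw":-1}]'
```

```text
t: 2.52
tcp_pos: [0.5348, 0.1881, 0.0472]
eef_rot: [-0.0, 1.0, -0.0, 0.001]
wrist_force: [0.9, 0.3, -0.3]
grip_width: 0.0854
t: 3.52
tcp_pos: [0.5344, 0.1881, 0.0466]
eef_rot: [-0.0, 1.0, 0.0, 0.0]
wrist_force: [1.0, 0.2, 5.9]
grip_width: 0.0247
```

```bash
python3 -m inch '[{"offset":[0,0,-15],"twist":[0,0,0],"jaw":-1},{"offset":[0,0,-40],"twist":[0,0,0],"jaw":-1},{"offset":[0,0,-70],"twist":[0,0,0],"jaw":-1},{"offset":[0,0,-100],"twist":[0,0,0],"jaw":-1},{"offset":[0,0,-120],"twist":[0,0,0],"jaw":-1},{"offset":[0,0,-120],"twist":[0,0,0],"jaw":-1}]'; python3 -m inch '[{"offset":[-25,4,0],"twist":[0,0,0],"jaw":-1},{"offset":[-55,8,0],"twist":[0,0,0],"jaw":-1},{"offset":[-85,12,0],"twist":[0,0,0],"jaw":-1},{"offset":[-110,16,0],"twist":[0,0,0],"jaw":-1},{"offset":[-126,18,0],"twist":[0,0,0],"jaw":-1},{"offset":[-126,18,0],"twist":[0,0,0],"jaw":-1},{"offset":[-126,18,0],"twist":[0,0,0],"jaw":-1},{"offset":[-126,18,0],"twist":[0,0,0],"jaw":-1}]'
python3 - <<'E'
from h import *
crops=[]
for n in ["scene","side"]:
    f=eyes.grab_frame(n);P=pts(f).reshape(-1,3);P=P[~np.isnan(P[:,0])]
    t=sensors.observe()["tcp_pos"]
    for lo,hi in [(.115,.13),(.13,.15),(.115,.15),(.2,.22)]:
        a,c,e=axis(P,t[:2],zlo=lo,zhi=hi);print(n,lo,hi,a,c,e)
    Q=P[(np.hypot(*(P[:,:2]-t[:2]).T)<.02)&(P[:,2]>.06)];print("zmin",np.percentile(Q[:,2],[0,1,3]).round(4))
    crops.append(f["frame"][100:270,170:350])
im=cv2.resize(np.hstack(crops),None,fx=2.2,fy=2.2);save({"frame":im},"c2.png")
print(t)
E
```

```text
t: 4.28
tcp_pos: [0.5348, 0.1884, 0.168]
eef_rot: [-0.001, 1.0, 0.0, 0.001]
wrist_force: [0.6, -0.5, -1.4]
grip_width: 0.0246
t: 5.28
tcp_pos: [0.4089, 0.1702, 0.1663]
eef_rot: [-0.0, 1.0, -0.0, 0.0]
wrist_force: [1.0, 0.0, -1.0]
grip_width: 0.0242
scene 0.115 0.13 [0.40795859 0.16825632] 48 0.000689726008428349
scene 0.13 0.15 [0.4079457  0.16824263] 85 0.0005255614834577555
scene 0.115 0.15 [0.40795023 0.16824768] 133 0.0006150902467429355
scene 0.2 0.22 [0.41623251 0.17315328] 162 0.0032908483127240392
zmin [0.1183 0.1204 0.1239]
side 0.115 0.13 [0.40968402 0.16849441] 45 0.000732525833991176
side 0.13 0.15 [0.40920195 0.16878573] 85 0.0005869312896659533
side 0.115 0.15 [0.40935168 0.16869559] 130 0.0006464305014187198
side 0.2 0.22 [0.41695334 0.17280198] 131 0.003352713267452163
zmin [0.1187 0.1212 0.1248]
[0.40857533 0.17007975 0.166261  ]
```

View pics/c2.png

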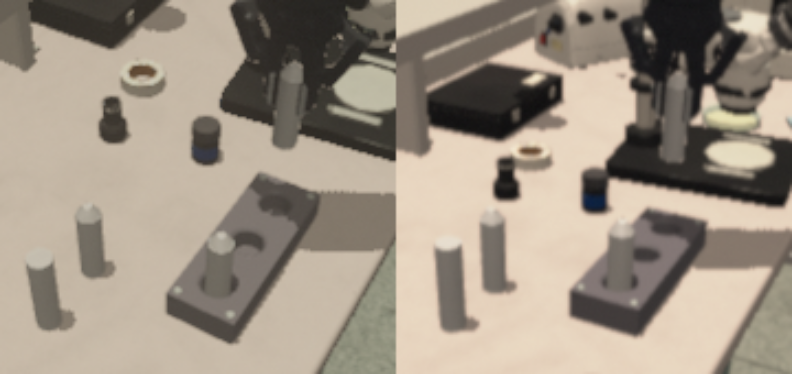

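Pin b is held upright over the far bore, at (0.4086, 0.1685), with its foot at about 0.12. The bore is about 1 mm further along +y. I'll lower it in two stages and watch the force.

```bash
python3 -m inch '[{"offset":[0,-1,25],"twist":[0,0,0],"jaw":-1},{"offset":[0,-1,50],"twist":[0,0,0],"jaw":-1},{"offset":[0,-1,70],"twist":[0,0,0],"jaw":-1},{"offset":[0,-1,80],"twist":[0,0,0],"jaw":-1},{"offset":[0,-1,87],"twist":[0,0,0],"jaw":-1},{"offset":[0,-1,92],"twist":[0,0,0],"jaw":-1},{"offset":[0,-1,96],"twist":[0,0,0],"jaw":-1},{"offset":[0,-1,96],"twist":[0,0,0],"jaw":-1}]'
```

```text
t: 6.38
tcp_pos: [0.408, 0.171, 0.0703]
eef_rot: [0.0, 1.0, -0.0, -0.0]
wrist_force: [-0.2, 0.1, -1.7]
grip_width: 0.0244
```

```bash
python3 -m inch '[{"offset":[0,0,5],"twist":[0,0,0],"jaw":-1},{"offset":[0,0,10],"twist":[0,0,0],"jaw":-1},{"offset":[0,0,13],"twist":[0,0,0],"jaw":-1},{"offset":[0,0,15],"twist":[0,0,0],"jaw":-1},{"offset":[0,0,15],"twist":[0,0,0],"jaw":-1}]'
```

```text
t: 7.0
tcp_pos: [0.4079, 0.1709, 0.0551]
eef_rot: [0.0, 1.0, 0.0, -0.0]
wrist_force: [0.2, 0.2, -2.1]
grip_width: 0.0245
```

```bash
python3 -m inch '[{"offset":[0,0,0.5],"twist":[0,0,0],"jaw":-1},{"offset":[0,0,0.5],"twist":[0,0,0],"jaw":0.2},{"offset":[0,0,0.5],"twist":[0,0,0],"jaw":1},{"offset":[0,0,0.5],"twist":[0,0,0],"jaw":1},{"offset":[0,0,0.5],"twist":[0,0,0],"jaw":1},{"offset":[0,0,0.5],"twist":[0,0,0],"jaw":1},{"offset":[0,0,0.5],"twist":[0,0,0],"jaw":1}]';  python3 -m inch '[{"offset":[0,0,-20],"twist":[0,0,0],"jaw":1},{"offset":[0,0,-60],"twist":[0,0,0],"jaw":1},{"offset":[0,0,-110],"twist":[0,0,0],"jaw":1},{"offset":[0,0,-150],"twist":[0,0,0],"jaw":1},{"offset":[0,0,-175],"twist":[0,0,0],"jaw":1},{"offset":[0,0,-175],"twist":[0,0,0],"jaw":1}]'; python3 -m inch '[{"offset":[30,-40,0],"twist":[0,0,0],"jaw":1},{"offset":[65,-80,0],"twist":[0,0,0],"jaw":1},{"offset":[95,-120,0],"twist":[0,0,0],"jaw":1},{"offset":[132,-157,0],"twist":[0,0,0],"jaw":1},{"offset":[132,-157,0],"twist":[0,0,0],"jaw":1},{"offset":[132,-157,0],"twist":[0,0,0],"jaw":1},{"offset":[132,-157,0],"twist":[0,0,0],"jaw":1}]'
python3 - <<'E'
from h import *
for n in ["scene","side","wrist"]:
    f=eyes.grab_frame(n);P=pts(f).reshape(-1,3);P=P[~np.isnan(P[:,0])]
    for k,g,z in [("racked",(.408,.170),.04),("rk hi",(.408,.170),.065),("fix",(.408,.300),.04),("a",(.5405,.328),.008)]:
        a,c,e=axis(P,g,zlo=z,zhi=.088)
        if a is None: print(n,k,c);continue
        Q=P[(np.hypot(*(P[:,:2]-a).T)<.014)&(P[:,2]<.14)]
        print(n,k,a.round(4),c,e.round(4),"top",np.percentile(Q[:,2],99).round(4))
E
```

```text
t: 7.88
tcp_pos: [0.408, 0.171, 0.0548]
eef_rot: [0.0, 1.0, 0.0, 0.0]
wrist_force: [-0.5, 0.6, 0.2]
grip_width: 0.0853
t: 8.62
tcp_pos: [0.4091, 0.1715, 0.2315]
eef_rot: [-0.001, 1.0, -0.0, 0.002]
wrist_force: [0.2, -0.0, -0.4]
grip_width: 0.0852
t: 9.5
tcp_pos: [0.5393, 0.3267, 0.2293]
eef_rot: [0.001, 1.0, -0.0, -0.0]
wrist_force: [-0.3, -0.7, -0.2]
grip_width: 0.0854
scene racked [0.4072 0.1693] 170 0.0006 top 0.1018
scene rk hi [0.4073 0.1693] 82 0.0005 top 0.1018
scene fix [0.4079 0.2988] 177 0.0005 top 0.1025
scene a [0.5402 0.3269] 298 0.0007 top 0.0937
side racked [0.4089 0.1693] 181 0.0007 top 0.1024
side rk hi [0.4089 0.1695] 91 0.0007 top 0.1024
side fix [0.4086 0.2997] 223 0.0005 top 0.1027
side a [0.5413 0.328 ] 352 0.0006 top 0.0952
wrist racked 0
wrist rk hi 0
wrist fix [0.4083 0.3   ] 442 0.0003 top 0.1041
wrist a [0.5405 0.3279] 484 0.0003 top 0.0961
```

Pin b is home: its top height and axis match the fixed pin. Next is pin a, at (0.5405, 0.328).

```bash
python3 -m inch '[{"offset":[1,-1,40],"twist":[0,0,0],"jaw":1},{"offset":[1,-1,80],"twist":[0,0,0],"jaw":1},{"offset":[1,-1,115],"twist":[0,0,0],"jaw":1},{"offset":[1,-1,145],"twist":[0,0,0],"jaw":1},{"offset":[1,-1,170],"twist":[0,0,0],"jaw":1},{"offset":[1,-1,184],"twist":[0,0,0],"jaw":1},{"offset":[1,-1,184],"twist":[0,0,0],"jaw":1},{"offset":[1,-1,184],"twist":[0,0,0],"jaw":1}]'; python3 -m inch '[{"offset":[0,0,0],"twist":[0,0,0],"jaw":-1},{"offset":[0,0,0],"twist":[0,0,0],"jaw":-1},{"offset":[0,0,0],"twist":[0,0,0],"jaw":-1},{"offset":[0,0,0],"twist":[0,0,0],"jaw":-1},{"offset":[0,0,0],"twist":[0,0,0],"jaw":-1},{"offset":[0,0,0],"twist":[0,0,0],"jaw":-1},{"offset":[0,0,0],"twist":[0,0,0],"jaw":-1},{"offset":[0,0,0],"twist":[0,0,0],"jaw":-1}]'
```

```text
t: 10.65
tcp_pos: [0.5417, 0.3294, 0.0469]
eef_rot: [-0.0, 1.0, -0.0, 0.001]
wrist_force: [0.2, -0.6, -0.8]
grip_width: 0.0853
t: 11.65
tcp_pos: [0.541, 0.3291, 0.0461]
eef_rot: [-0.0, 1.0, 0.0, 0.0]
wrist_force: [-0.5, -0.7, 5.4]
grip_width: 0.0247
```

```bash
python3 -m inch '[{"offset":[0,0,-15],"twist":[0,0,0],"jaw":-1},{"offset":[0,0,-40],"twist":[0,0,0],"jaw":-1},{"offset":[0,0,-70],"twist":[0,0,0],"jaw":-1},{"offset":[0,0,-100],"twist":[0,0,0],"jaw":-1},{"offset":[0,0,-130],"twist":[0,0,0],"jaw":-1},{"offset":[0,0,-130],"twist":[0,0,0],"jaw":-1}]'; python3 -m inch '[{"offset":[-20,25,0],"twist":[0,0,0],"jaw":-1},{"offset":[-50,55,0],"twist":[0,0,0],"jaw":-1},{"offset":[-85,80,0],"twist":[0,0,0],"jaw":-1},{"offset":[-115,90,0],"twist":[0,0,0],"jaw":-1},{"offset":[-133,93,0],"twist":[0,0,0],"jaw":-1},{"offset":[-133,93,0],"twist":[0,0,0],"jaw":-1},{"offset":[-133,93,0],"twist":[0,0,0],"jaw":-1},{"offset":[-133,93,0],"twist":[0,0,0],"jaw":-1}]'
python3 - <<'E'
from h import *
t=sensors.observe()["tcp_pos"];print(t)
for n in ["scene","side"]:
    f=eyes.grab_frame(n);P=pts(f).reshape(-1,3);P=P[~np.isnan(P[:,0])]
    for lo,hi in [(.125,.14),(.14,.16)]: print(n,axis(P,t[:2],zlo=lo,zhi=hi))
    Q=P[(np.hypot(*(P[:,:2]-t[:2]).T)<.016)&(P[:,2]>.06)];print("zmin",np.percentile(Q[:,2],[0,1]).round(4))
    print("fix",axis(P,(.408,.3),zlo=.04,zhi=.088)[0])
E
```

```text
t: 12.4
tcp_pos: [0.5427, 0.33, 0.1789]
eef_rot: [-0.002, 1.0, -0.0, 0.002]
wrist_force: [1.0, 0.5, -2.6]
grip_width: 0.0248
t: 13.4
tcp_pos: [0.4088, 0.2362, 0.1756]
eef_rot: [-0.0, 1.0, -0.0, 0.0]
wrist_force: [-0.9, 0.2, -1.5]
grip_width: 0.0248
[0.40880561 0.23616319 0.17563957]
scene (array([0.40760108, 0.23481156]), 53, np.float64(0.0002968223574008246))
scene (array([0.40761607, 0.23473655]), 90, np.float64(0.00047361549764258874))
zmin [0.1271 0.13  ]
fix [0.40784758 0.29888182]
side (array([0.40897397, 0.23508815]), 48, np.float64(0.0007581285848241477))
side (array([0.40876134, 0.23525628]), 94, np.float64(0.0006850074332683097))
zmin [0.1291 0.1313]
fix [0.40863263 0.29968941]
```

Pin a is upright and within 1 mm of the middle bore's axis.

```bash
python3 -m inch '[{"offset":[0,0,30],"twist":[0,0,0],"jaw":-1},{"offset":[0,0,60],"twist":[0,0,0],"jaw":-1},{"offset":[0,0,80],"twist":[0,0,0],"jaw":-1},{"offset":[0,0,90],"twist":[0,0,0],"jaw":-1},{"offset":[0,0,97],"twist":[0,0,0],"jaw":-1},{"offset":[0,0,102],"twist":[0,0,0],"jaw":-1},{"offset":[0,0,106],"twist":[0,0,0],"jaw":-1},{"offset":[0,0,106],"twist":[0,0,0],"jaw":-1}]'
```

```text
t: 14.5
tcp_pos: [0.408, 0.236, 0.0698]
eef_rot: [-0.0, 1.0, 0.0, 0.0]
wrist_force: [0.4, 0.5, -1.6]
grip_width: 0.0244
```

```bash
python3 -m inch '[{"offset":[0,0,5],"twist":[0,0,0],"jaw":-1},{"offset":[0,0,10],"twist":[0,0,0],"jaw":-1},{"offset":[0,0,13],"twist":[0,0,0],"jaw":-1},{"offset":[0,0,15],"twist":[0,0,0],"jaw":-1},{"offset":[0,0,15],"twist":[0,0,0],"jaw":-1}]'
```

```text
t: 15.12
tcp_pos: [0.4079, 0.236, 0.0547]
eef_rot: [0.0, 1.0, 0.0, -0.0]
wrist_force: [-0.8, -0.5, -1.3]
grip_width: 0.0242
```

```bash
python3 -m inch '[{"offset":[0,0,0.5],"twist":[0,0,0],"jaw":-1},{"offset":[0,0,0.5],"twist":[0,0,0],"jaw":0.2},{"offset":[0,0,0.5],"twist":[0,0,0],"jaw":1},{"offset":[0,0,0.5],"twist":[0,0,0],"jaw":1},{"offset":[0,0,0.5],"twist":[0,0,0],"jaw":1},{"offset":[0,0,0.5],"twist":[0,0,0],"jaw":1},{"offset":[0,0,0.5],"twist":[0,0,0],"jaw":1}]';  python3 -m inch '[{"offset":[0,0,-20],"twist":[0,0,0],"jaw":1},{"offset":[0,0,-60],"twist":[0,0,0],"jaw":1},{"offset":[0,0,-110],"twist":[0,0,0],"jaw":1},{"offset":[0,0,-150],"twist":[0,0,0],"jaw":1},{"offset":[0,0,-175],"twist":[0,0,0],"jaw":1},{"offset":[0,0,-175],"twist":[0,0,0],"jaw":1}]'; python3 -m inch '[{"offset":[40,30,0],"twist":[0,0,0],"jaw":1},{"offset":[80,60,0],"twist":[0,0,0],"jaw":1},{"offset":[120,90,0],"twist":[0,0,0],"jaw":1},{"offset":[150,110,0],"twist":[0,0,0],"jaw":1},{"offset":[150,110,0],"twist":[0,0,0],"jaw":1},{"offset":[150,110,0],"twist":[0,0,0],"jaw":1}]'
python3 - <<'E'
from h import *
crops=[]
for n in ["scene","side"]:
    f=eyes.grab_frame(n);P=pts(f).reshape(-1,3);P=P[~np.isnan(P[:,0])]
    for k,g,z in [("b",(.408,.170),.04),("b hi",(.408,.170),.065),("a",(.408,.235),.04),("a hi",(.408,.235),.065),("fix",(.408,.300),.04),("sq",(.539,.405),.008)]:
        a,c,e=axis(P,g,zlo=z,zhi=.088)
        Q=P[(np.hypot(*(P[:,:2]-a).T)<.014)&(P[:,2]<.14)]
        print(n,k,a.round(4),c,e.round(4),"top",np.percentile(Q[:,2],99).round(4))
    crops.append(f["frame"][140:270,170:350])
save({"frame":cv2.resize(np.hstack(crops),None,fx=2.2,fy=2.2)},"c3.png")
E
```

```text
t: 16.0
tcp_pos: [0.408, 0.236, 0.0543]
eef_rot: [0.0, 1.0, 0.0, -0.0]
wrist_force: [-0.9, 0.4, 0.1]
grip_width: 0.0855
t: 16.75
tcp_pos: [0.4091, 0.2367, 0.231]
eef_rot: [-0.001, 1.0, -0.0, 0.002]
wrist_force: [-0.8, -0.2, -1.0]
grip_width: 0.0858
t: 17.5
tcp_pos: [0.5567, 0.1266, 0.228]
eef_rot: [0.0, 1.0, 0.0, -0.001]
wrist_force: [-0.1, -0.6, 0.2]
grip_width: 0.085
scene b [0.4073 0.1694] 173 0.0005 top 0.1014
scene b hi [0.4073 0.1694] 86 0.0006 top 0.1014
scene a [0.4065 0.2351] 173 0.0005 top 0.1018
scene a hi [0.4065 0.2351] 88 0.0005 top 0.1018
scene fix [0.4079 0.2988] 171 0.0005 top 0.1016
scene sq [0.5392 0.4048] 300 0.0004 top 0.0962
side b [0.4088 0.1696] 170 0.0008 top 0.1023
side b hi [0.4086 0.1697] 90 0.0007 top 0.1022
side a [0.4082 0.2352] 198 0.0007 top 0.1032
side a hi [0.4081 0.2353] 96 0.0007 top 0.1032
side fix [0.4084 0.2996] 223 0.0005 top 0.103
side sq [0.5397 0.4061] 393 0.0006 top 0.0957
```

View pics/c3.png

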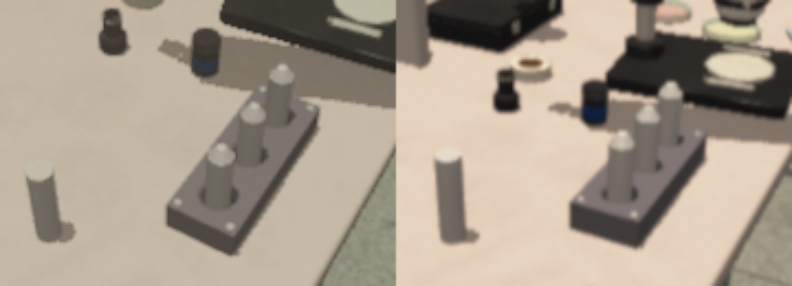

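Three chamfered pins now stand upright in the rack, at crop positions (220,175), (252,132) and (280,95). The square pin is still at (42,200), where it started.

```bash
python3 -c "from station import robot; print(robot.job_done())"
```

```text
the job is handed in; nothing more can be done
None
```

Both loose chamfered pins are in the grey rack, fully home and upright with the chamfered end up. I handed the job in at about 17.5 s. Pin b went into the bore at y = -65 mm and pin a into the middle bore.

- **Seating:** in both cameras the tops of the two pins are within about 1 mm of the fixed pin's top, at 0.101–0.103 m. Axis fits on the upper and lower part of each pin agree to about 0.2 mm, so neither is leaning.
- **Square-cut pin:** it is still at (0.539, 0.405), with no measurable movement.
- **Forces:** the highest wrist force reported at the end of a move was about 6 N, while closing on a pin. The gripper is open and well clear of everything.
- **Disagreements:** the gripper read 24–25 mm while holding the 26 mm pins, though both held firmly. Some of my first pin-axis fits came out on the wrong side of the pin, and I corrected them before moving anything. No check failed at the end.

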